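# Refill the tea caddy and click its lid shut

## Task

Pick up the small dark tray by its handle bar and tip its four pressed tea cakes into the open aluminium caddy, without touching the cakes with the fingers. Then swing the caddy's lid over and press its free edge, the one away from the hinge, down past the spring catch until it clicks and stays fully shut. Leave the empty tray standing flat on the table again, and do not disturb the other things there.

Things in the scene. Friction and masses are not known exactly. Their poses are not given: they have to be found in the camera images.
- caddy: Open-topped aluminium caddy box fixed to the table, 110 (x) x 126 (y) outside, 75 high, walls and floor 3 thick. Origin at the centre of its underside, z up; its +x side carries the spring catch (a steel clip with a round button, reaching 27 out from that wall, no higher than the shut lid), its -x side, towards the robot, carries the lid's hinge.
- lid (a joint): Hinge angle (rad) of the caddy lid: 0 = shut and latched, grows as it opens, 1.57 = upright, up to 2.05 = leaning to the robot. The stiff hinge lets it stay where left. Coming down, it meets the catch at about 0.13 rad and stops; about 6 N down on the free edge pushes it past, it clicks and is held at 0.
- lid_hinge (a point): Middle of the lid's hinge line, 55 from the caddy's centre on its -x side, at rim height 75; it lies on the plane of the lid's inner face. Axes turn with the lid: x from the hinge towards the free edge, y along the hinge, z out of the outer face.
- lid_edge (a point): Middle of the lid's free edge, on the outer face (the upper face when shut); axes as lid_hinge. The lid is a flat aluminium plate, 113 from hinge line to free edge, 128 wide, 5 thick, no handle, 120 g; under the middle of this edge a rounded lip 30 wide sticks out 11 past it, which goes under the catch.
- tray_handle (a point): Grip point on the tray's pale handle bar, mid-height, 56 above the tray's underside. Axes: x to the open pouring end, y across, z up. The bar runs along x above the middle of the pan, 14 wide (y) x 16 high, from 46 behind this point to 32 ahead, carried by a post at the rear wall. Tray 140 g, loose.
- tray_lip (a point): Middle of the tray's pouring lip, on the upper face of its floor: 70 ahead (x) of tray_handle and 52 below it, same axes. The pan is slippery dark wood, 116 long (x) x 74 wide, floor 4 thick, walls 20 high on three sides, open at this end; cakes slide off it when it is tilted by some 20 degrees.
- tea1_mid (a point): Centre of a pressed tea cake, brown domed disc 26 in diameter, 16 high, about 12 g, lying loose in the tray.
- tea2_mid (a point): Centre of a pressed tea cake, brown domed disc 26 in diameter, 16 high, about 12 g, lying loose in the tray.
- tea3_mid (a point): Centre of a pressed tea cake, brown domed disc 26 in diameter, 16 high, about 12 g, lying loose in the tray.
- tea4_mid (a point): Centre of a pressed tea cake, brown domed disc 26 in diameter, 16 high, about 12 g, lying loose in the tray.
- bowl: Tan stoneware bowl, 116 across, 68 high, origin under its centre; leave alone. It stands to one side of the caddy and the tray to the other.
- cup: White cup, 68 across, 60 high, origin under its centre; leave alone.
- whisk: Bamboo whisk upside down on a green glazed shaper, 68 across, 155 high, origin under its centre; leave alone.
- tin: Round aluminium tin, 68 across, 100 high, origin under its centre; leave alone.
- jar: Glass jar with wooden cap, 54 across, 85 high, origin under its centre; leave alone.
- spoon: Wooden spoon 150 long lying along its x; leave alone.
Mind the look-alikes: they are no part of the job. Leave any blue, pink or yellow look-alike of the part that bears tray_handle alone.

How it is judged:
By the outcome, as a careful person would: the job done as asked, in the order asked, and still so for the second after the job is handed in, with the robot touching nothing.
It also fails if it takes over 72 s, if anything falls off the work surface, if the arm or the gripper's body presses on something with over 40 N, if the wrist force passes 120 N, or if a joint passes its speed limit or range.

## Robot

A 6-joint arm with a two-finger parallel gripper is mounted at the origin on the work surface. World frame = base frame: x ahead of the robot, y to its left, z up, the work surface at z = 0. Lengths are in m, angles in rad, forces in N, time in s.
With the tool pointing down it reaches from about 0.275 to 0.75 m from the base axis. Payload 10.2 kg.
Tool frame: the origin (TCP) lies midway between the tips of the shut fingers; the grasp point (between the pads) lies 19 mm behind it (env.hold_point_z is the distance from the TCP to the grasp point, in m); z points along the fingers, y is the line along which they close (so a half turn about z gives the same grasp; the last joint's range is limited). The gripper opens to 85 mm and grips with 20 to 120 N. Pads are 22 mm wide; open, the fingers measure 114 mm over their backs; the gripper's body (76 mm by 85 mm) begins 54 mm behind the grasp point. The pads swing forward as they close: fully open they stand 13 mm farther back than shut.
Start: joints at [0.986, 0.313, 1.498, -0, 1.331, -0.223], TCP at [0.186, 0.491, 0.231] pointing down, gripper open.
Joint ranges: [-2.94, 2.94], [-0.97, 2.17], [0.19, 2.56], [-1.23, 4.37], [0.02, 3.11], [-2.88, 2.88]. Speed limits (rad/s): [2.39, 2.39, 3.01, 3.14, 3.14, 3.14].

## Interface

Orientations are given as a unit quaternion [x, y, z, w].
In Python, from bench import env, kinematics, monitor, eyes, job gives the robot as it stands. The module is installed in compiled form; this text tells all that it offers. Calls block until the motion is done:
- env.reach(position, orientation): joint-space move of the TCP to a pose.
- env.movel(position, velocity=0.15, frame=None, guard=None): straight line of the TCP; frame=None keeps the orientation; velocity is the mean speed in m/s. With guard (N) it stops when the force on the tool has changed by that much, and returns True; else False.
- env.set_joints(angles): joint-space move.
- env.release() and env.close_gripper(effort=None): open the fingers fully, or close them until they stop; effort is the grip in N (None keeps the last).
- env.hold(seconds).
- kinematics.ik(position, orientation): joint angles nearest the present ones, or None.
- monitor.sense(): the state.
- eyes.grab_frame(name): name is "side" or "top" or "wrist"; returns a dict with "frame" (400x640x3 uint8, red, green, blue), "mtx" (3x3 intrinsics, pixels), "k1" (the pictures are not rectified: a ray, as slopes to the right and down, at radius r is drawn at 1 + k1 r^2 times it, then the intrinsics apply), "view" (4x4, takes a point from world to camera coordinates). Camera axes: x right, y down, z forward; pixel columns grow to the right and rows downward; lengths in m; the calibration is good to about 2 mm. A picture is of the moment at which its call begins. There is no depth.
A pose or a line that the arm cannot do raises env.MotionError and nothing moves.
- job.hand_in(): hands the job in; it is judged then, once.
The state is a dict: "clock": time; "joints": joint angles; "qvel": joint speeds; "joint_efforts": joint torques, N m; "position": TCP position; "ee_rot": TCP orientation; "contact_force": force on the tool from outside, world axes, zero at the start; "ft_torque": the same for the moment, N m; "finger_gap": opening from 0.0 (shut) to 1.0 (fully open); "gripper_force": force on a finger pad.
Only numpy, scipy, OpenCV 4.12 (cv2) and the standard library are available. Lean on these libraries where they do the work, as an engineer would, in place of code of your own. Each camera call takes 0.05 s, during which the arm holds its last target. There are 200 camera calls.

## Working session

There is one attempt and no reset: what is moved stays moved. The work goes in short steps, each a Python script; the robot and the scene stay as the last script left them, time stands still between calls to the robot, and variables do not carry over. Pictures are saved under pics/ and viewed, at most 11 in all, crops included, and the job is handed in when it is done.

```bash
mkdir -p pics
cat > h.py <<'E'
import numpy as np, cv2
from bench import env,kinematics,monitor,eyes,job
from scipy.spatial.transform import Rotation as R
def snap(n,fn):
    f=eyes.grab_frame(n); cv2.imwrite('pics/'+fn,f['frame'][:,:,::-1]); np.savez('pics/'+fn+'.npz',mtx=f['mtx'],k1=f['k1'],view=f['view'],frame=f['frame']); return f
def ray(f,uv):
    K=np.array(f['mtx']);V=np.array(f['view']);k=float(f['k1'])
    d=np.array([(uv[0]-K[0,2])/K[0,0],(uv[1]-K[1,2])/K[1,1]]);s=d.copy()
    for _ in range(20): s=d/(1+k*(s@s))
    r=V[:3,:3].T@np.array([s[0],s[1],1]); o=-V[:3,:3].T@V[:3,3]
    return o,r
def atz(f,uv,z):
    o,r=ray(f,uv); return (o+r*(z-o[2])/r[2]).round(4)
def proj(f,p):
    V=np.array(f['view']);c=V[:3,:3]@np.array(p)+V[:3,3];s=c[:2]/c[2];s=s*(1+float(f['k1'])*(s@s));K=np.array(f['mtx'])
    return np.array([K[0,0]*s[0]+K[0,2],K[1,1]*s[1]+K[1,2]])
def load(fn): return np.load('pics/'+fn+'.npz')
E
python3 - <<'E'
from h import *
for n in ('top','side'):
    f=snap(n,n+'1.png'); V=f['view']; print(n,-V[:3,:3].T@V[:3,3],V[:3,:3].round(2).tolist())
print(monitor.sense())
E
```

```text
top [ 0.32758209 -0.01699891  1.17452061] [[0.03, -1.0, -0.02], [-0.99, -0.02, -0.17], [0.17, 0.02, -0.99]]
side [ 0.34504266 -0.99106076  0.89961787] [[0.99, -0.15, 0.01], [-0.09, -0.62, -0.78], [0.12, 0.77, -0.62]]
{'clock': 0.1, 'joints': array([ 9.85627179e-01,  3.13379564e-01,  1.49838197e+00, -3.54853078e-06,
        1.33102810e+00, -2.23393058e-01]), 'qvel': array([-0.00028385, -0.00341932, -0.00212169, -0.00026353,  0.00056541,
        0.00115052]), 'joint_efforts': array([ 2.96975675e-03, -4.12904370e+01, -2.60146111e+01, -3.04882915e-04,
        3.05364891e-03,  8.24076551e-05]), 'position': array([0.18568621, 0.49080352, 0.23079187]), 'ee_rot': array([ 1.79902753e-01,  9.83684218e-01, -5.50921257e-04, -2.33836624e-04]), 'contact_force': array([-0.38431036, -1.181206  ,  0.21266041]), 'ft_torque': array([ 0.03325036, -0.00658744, -0.04415842]), 'gripper_force': 0.0, 'finger_gap': 1.0009019689228933}
```

View pics/top1.png

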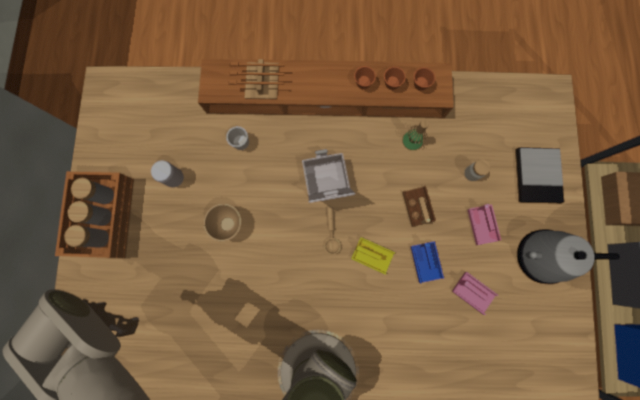

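View pics/side1.png

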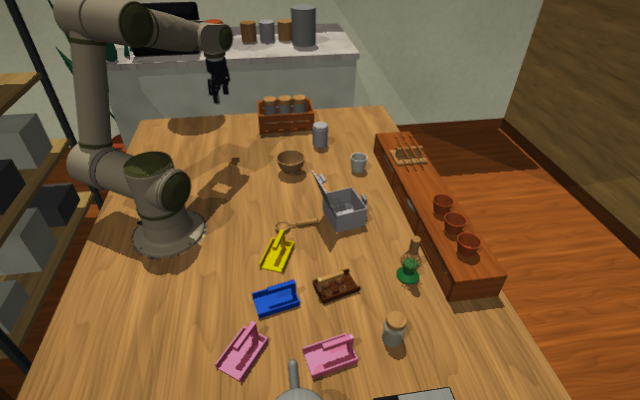

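The top view shows the caddy at about (327,178), the dark tray at (418,206), the spoon at (333,235), the whisk at (415,137) and the bowl at (223,222). I'll zoom in on the caddy and tray in both views.

Run:
```python
from h import *
a=load('top1.png')['frame'][140:240,295:445,::-1]; b=load('side1.png')['frame'][160:310,300:400,::-1]
a=cv2.resize(a,None,fx=3,fy=3,interpolation=3); b=cv2.resize(b,None,fx=3.,fy=3.,interpolation=3)
c=np.zeros((450,755,3),np.uint8); c[:300,:450]=a; c[:450,455:755]=b
cv2.imwrite('pics/z1.png',c)
```

```text
(no output)
```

View pics/z1.png

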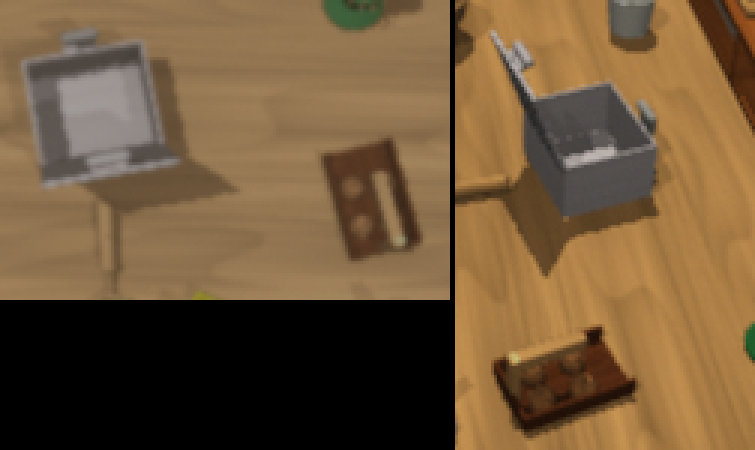

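The zoom shows the tray's bar from (378,172) to (400,243) in the top crop. The caddy is yawed slightly with its lid open towards the robot. Next is a wrist view over the tray to settle which end pours.

Run:
```python
from h import *
t=load('top1.png')
g=lambda u,v,z: atz(t,(295+u/3,140+v/3),z)
print('tray',[g(*p,.02) for p in((323,155),(390,140),(350,260),(420,243))])
print('bar',g(378,172,.064),g(402,246,.064))
print('rim',[g(*p,.075) for p in((24,60),(143,43),(163,152),(42,165))])
print('lid edge',g(42,185,.17),g(180,162,.17))
print('whisk',atz(t,(413,140),.03),'bowl',atz(t,(223,222),.068),'spoon',atz(t,(331,208),.01),atz(t,(334,252),.01))
p=g(385,200,0)
q=R.from_quat([1,0,0,0]).as_quat()
q=(R.from_euler('z',105,degrees=True)*R.from_euler('x',180,degrees=True)).as_quat()
env.reach([0.30,-0.1,.33],R.from_euler('x',180,degrees=True).as_quat())
env.reach([p[0]-.03,p[1],.30],R.from_euler('x',180,degrees=True).as_quat())
print(p,monitor.sense()['joints'],monitor.sense()['clock'])
snap('wrist','w1.png')
```

```text
tray [array([ 0.5541, -0.256 ,  0.02  ]), array([ 0.572 , -0.3272,  0.02  ]), array([ 0.4436, -0.283 ,  0.02  ]), array([ 0.4631, -0.3563,  0.02  ])]
bar [ 0.5293 -0.3025  0.064 ] [ 0.4545 -0.3252  0.064 ]
rim [array([0.6352, 0.0597, 0.075 ]), array([ 0.6559, -0.0617,  0.075 ]), array([ 0.5426, -0.0836,  0.075 ]), array([0.5264, 0.0379, 0.075 ])]
lid edge [0.4906 0.0326 0.17  ] [ 0.515  -0.0936  0.17  ]
whisk [ 0.7225 -0.2893  0.03  ] bowl [0.4387 0.2957 0.068 ] spoon [ 0.4979 -0.0301  0.01  ] [ 0.3595 -0.0425  0.01  ]
[ 0.5107 -0.3259  0.    ] [-7.96581503e-01  4.02481888e-01  1.19357436e+00  1.11773977e-04
  1.54465135e+00  7.73457267e-01] 3.4
```

View pics/w1.png

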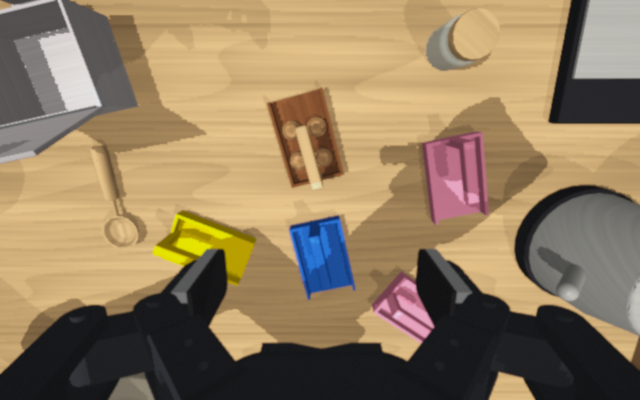

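Wrist view: tray corners are at about (268,102), (323,88), (344,174) and (291,187), and the bar runs from (303,127) to (317,188), so the open end appears to be the far (+x) one. I'll check that with a model fit across the views.

Run:
```python
from h import *
from scipy.optimize import least_squares
t=load('top1.png');w=load('w1.png');s=load('side1.png')
def tri(a):
    A=np.zeros((3,3));b=np.zeros(3)
    for f,uv in a:
        o,r=ray(f,uv);r/=np.linalg.norm(r);P=np.eye(3)-np.outer(r,r);A+=P;b+=P@o
    return np.linalg.solve(A,b).round(4)
T=lambda u,v:(295+u/3,140+v/3); S=lambda u,v:(300+(u-455)/3,160+v/3)
print('bar far',tri([(t,T(379,172)),(w,(303,127)),(s,S(585,335))]),'near',tri([(t,T(401,246)),(w,(317,186)),(s,S(515,358))]))
print('tray w',[atz(w,p,.02) for p in((268,102),(323,88),(344,174),(291,187))])
# bar sits over tray centre line
f=w['frame'][80:200,255:360,::-1]; g=s['frame'][260:310,305:370,::-1]
a=cv2.resize(f,None,fx=4,fy=4,interpolation=3);b=cv2.resize(g,None,fx=5,fy=5,interpolation=3)
c=np.zeros((480,750,3),np.uint8);c[:,:420]=a;c[:250,425:750]=b;cv2.imwrite('pics/z2.png',c)
# caddy fit
rim=[T(24,60),T(143,43),T(163,152),T(42,165)]
def caddy(x):
    Q=R.from_euler('z',x[2]).as_matrix(); 
    return [Q@np.array(c)+[x[0],x[1],0] for c in((.055,.063,.075),(.055,-.063,.075),(-.055,-.063,.075),(-.055,.063,.075))]
r=least_squares(lambda x:np.concatenate([proj(t,p)-q for p,q in zip(caddy(x),rim)]),[.58,-.01,-.17]);print('caddy',r.x,r.fun.round(1))
r2=r.x
Q=R.from_euler('z',r2[2]).as_matrix()
lo=[(t,T(42,185),.064),(t,T(180,162),-.064),(s,S(491,33),.064)]
def lidp(x,y): return Q@np.array([-.055+.113*np.cos(x),y,.075+.113*np.sin(x)])+[r2[0],r2[1],0]
r=least_squares(lambda x:np.concatenate([proj(f,lidp(x[0],y))-q for f,q,y in lo]),[1.8]);print('lid',r.x,r.fun.round(1))
```

```text
bar far [ 0.5293 -0.304   0.0642] near [ 0.4579 -0.3223  0.0658]
tray w [array([ 0.5572, -0.2578,  0.02  ]), array([ 0.5741, -0.3277,  0.02  ]), array([ 0.4641, -0.3565,  0.02  ]), array([ 0.4459, -0.2844,  0.02  ])]
caddy [ 0.59000096 -0.01196629  0.17083211] [ 0.1  0.5  1.   0.3 -0.1 -1.3 -1.   0.4]
lid [1.90150768] [-1.3 -0.1 -0.8  0.8 -0.1 -1.5]
```

View pics/z2.png

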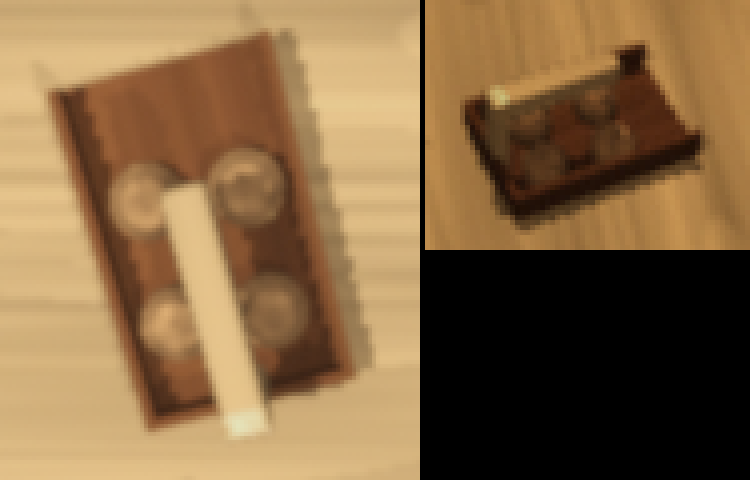

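The far (+x) end is confirmed open. The tray handle is at about (0.500, -0.310) with yaw 14°. The caddy is at (0.590, -0.012) with yaw 9.8° and the lid at 1.90 rad. Next I'll check IK for the pour and grasp the tray.

```bash
cat >> h.py <<'E'
H=np.array([.5003,-.3105,.056]); YT=np.radians(14.0)
C=np.array([.590,-.012,0]); YC=.171
LIFT=.003
def tool(yaw,th=0,flip=False):
    T=R.from_euler('z',yaw)*R.from_euler('y',th)
    return T,(T*R.from_euler('x',np.pi)*R.from_euler('z',np.pi if flip else 0)).as_quat()
def tcp_from_handle(h,T): return h+T.apply([0,0,-.019+LIFT])
def pour(th,inset,z,dx=0,flip=False):
    T,q=tool(YC+np.pi/2,th,flip)
    lip=C+R.from_euler('z',YC).apply([dx,-.063+inset,0])+[0,0,z]
    return tcp_from_handle(lip-T.apply([.07,0,-.052]),T),q
E
python3 - <<'E'
from h import *
for fl in(False,True):
    T,q=tool(YT,0,fl)
    print(fl,'grasp',kinematics.ik(tcp_from_handle(H,T),q))
    for th in(0,20,45): print(th,kinematics.ik(*pour(np.radians(th),.025,.095,.004,fl)))
T,q=tool(YT)
p=tcp_from_handle(H,T)
env.reach(p+[0,0,.10],q)
f=snap('wrist','w2.png')
for n,x in(('bar far',[.032,0,.064]),('near',[-.046,0,.064]),('lipL',[.07,.037,.02]),('lipR',[.07,-.037,.02])):
    print(n,proj(f,[H[0],H[1],0]+T.apply(x)).round(1))
print(monitor.sense()['clock'])
E
```

```text
False grasp [-7.54269539e-01  6.57956686e-01  1.50192140e+00 -4.44089210e-16
  9.81714569e-01  5.72180693e-01]
0 [-0.37758822  0.61417419  1.30871594  0.          1.21870252 -0.54858822]
20 [-0.22268335  0.54764012  1.40225606 -0.36587583  1.08190568 -0.2381728 ]
45 [-0.01896944  0.57322243  1.48181654 -0.88894761  1.10698942  0.23818582]
True grasp [-7.54269539e-01  6.57956686e-01  1.50192140e+00 -4.44089210e-16
  9.81714569e-01 -2.56941196e+00]
0 [-0.37758822  0.61417419  1.30871594  0.          1.21870252  2.59300443]
20 None
45 None
bar far [319.4 164.1]
near [319.5 265.2]
lipL [273.1 107.7]
lipR [365.7 107.7]
4.1917
```

View pics/w2.png

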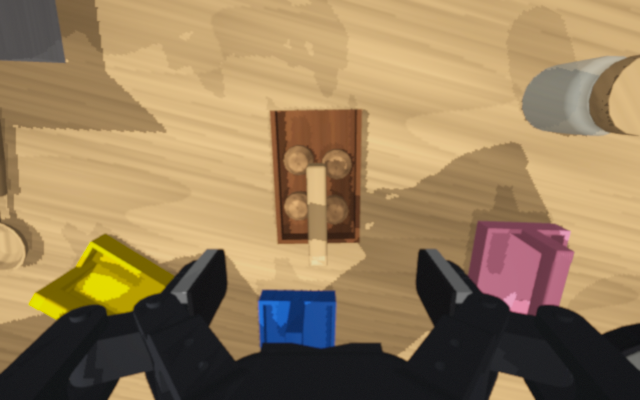

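The fit is within about 2 mm: lip corners are at (271,110) and (362,109), and the bar is at u≈317 against a predicted 319.5. I'll apply that correction, grasp and lift.

```bash
cat >> h.py <<'E'
H=H+R.from_euler('z',YT).apply([-.0012,.0018,0])
E
python3 - <<'E'
from h import *
T,q=tool(YT)
p=tcp_from_handle(H,T)
env.movel(p+[0,0,.02],.15,q); env.movel(p,.06,q)
env.close_gripper(70)
s=monitor.sense(); print(s['finger_gap'],s['gripper_force'],s['position']-p,s['clock'])
env.movel(p+[0,0,.15],.12,q)
P,Q=pour(0,.022,.105,.004)
mid=P.copy(); mid[2]=p[2]+.15
env.movel(mid,.15,Q)
f=snap('wrist','w3.png'); g=snap('side','s3.png')
s=monitor.sense(); print(s['finger_gap'],s['gripper_force'],s['position']-mid,s['contact_force'],s['clock'])
a=f['frame'][:,:,::-1]; b=cv2.resize(g['frame'][100:320,280:400,::-1],None,fx=2.5,fy=2.5,interpolation=3)
a=cv2.resize(a,(480,300)); c=np.zeros((550,785,3),np.uint8); c[:300,:480]=a; c[:550,485:785]=b; cv2.imwrite('pics/c3.png',c)
E
```

```text
0.1458763745209164 68.4612250328064 [ 5.17854162e-05 -1.09133411e-05  1.50863579e-04] 6.0167
0.14569798741356954 68.25533151626587 [-1.65531125e-04 -4.32642372e-04  9.34588660e-06] [ 0.19397661 -0.50349129 -1.05238455] 9.1667
```

View pics/c3.png

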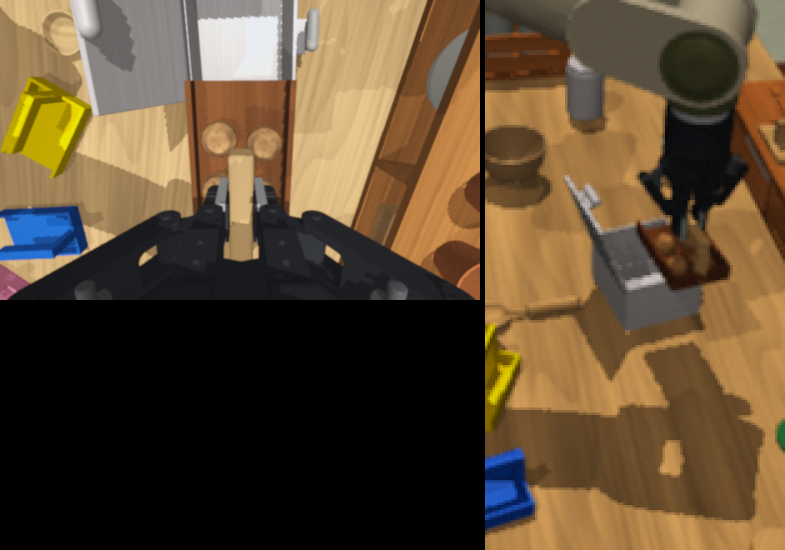

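The tray is held level and lined up with the caddy opening, lip at the caddy's near rim. Pouring now.

Run:
```python
from h import *
for th,z,v in((0,.096,.1),(8,.094,.06),(16,.094,.06),(22,.094,.03),(27,.094,.03),(32,.094,.05),(38,.095,.05),(44,.096,.05)):
    env.movel(*[pour(np.radians(th),.025,z,.004)[0]],v,pour(np.radians(th),.025,z,.004)[1])
env.hold(.5)
f=snap('wrist','w4.png'); g=snap('side','s4.png')
s=monitor.sense(); print(s['finger_gap'],s['contact_force'],s['clock'])
a=cv2.resize(f['frame'][:,:,::-1],(480,300)); b=cv2.resize(g['frame'][100:320,280:400,::-1],None,fx=2.5,fy=2.5,interpolation=3)
c=np.zeros((550,785,3),np.uint8); c[:300,:480]=a; c[:550,485:785]=b; cv2.imwrite('pics/c4.png',c)
```

```text
0.14740672339573588 [ 0.35433373  0.25738983 -1.78470972] 12.875
```

View pics/c4.png

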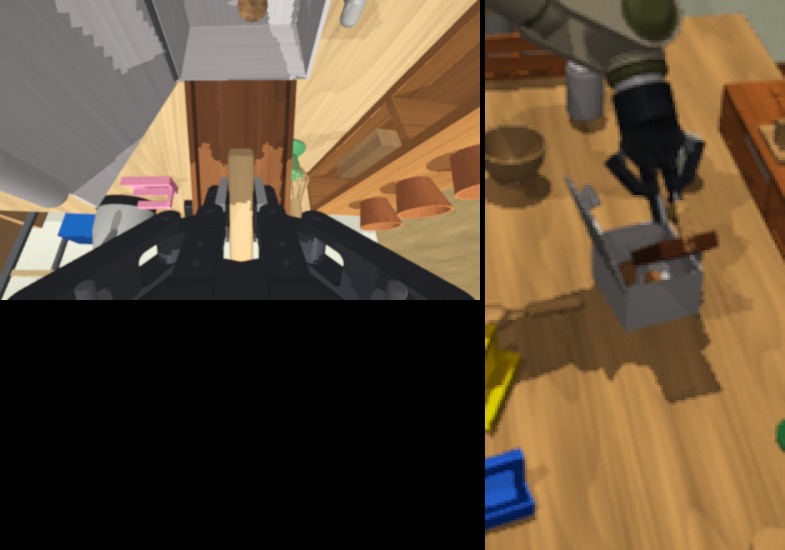

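The tray's floor looks empty and at least one cake shows in the caddy. I'll level the tray, return it to its spot, then verify.

Run:
```python
from h import *
P,Q=pour(np.radians(44),.025,.13,.004); env.movel(P,.15,Q)
T,q=tool(YT); p=tcp_from_handle(H,T)
P,Q=pour(0,.022,.15,.004); env.movel(P,.15,Q)
env.movel(p+[0,0,.12],.25,q)
env.movel(p+[0,0,.015],.15,q)
print(env.movel(p+[0,0,-.002],.03,q,guard=4))
s=monitor.sense(); print(s['position']-p,s['contact_force'])
env.release(); env.hold(.2)
env.movel(p+[0,0,.16],.2,q)
g=snap('top','t5.png'); f=snap('wrist','w5.png')
print(monitor.sense()['clock'])
a=cv2.resize(f['frame'][:,:,::-1],(480,300)); b=cv2.resize(g['frame'][130:240,290:450,::-1],None,fx=4.5,fy=4.5,interpolation=3)[:290]
c=np.zeros((595,720,3),np.uint8); c[:300,:480]=a; c[305:595,:720]=b; cv2.imwrite('pics/c5.png',c)
```

```text
True
[-8.17177779e-05  1.44017151e-04  1.41350216e-04] [ 6.04469823e-01 -1.50220621e-03  3.70495519e+00]
19.1167
```

View pics/c5.png

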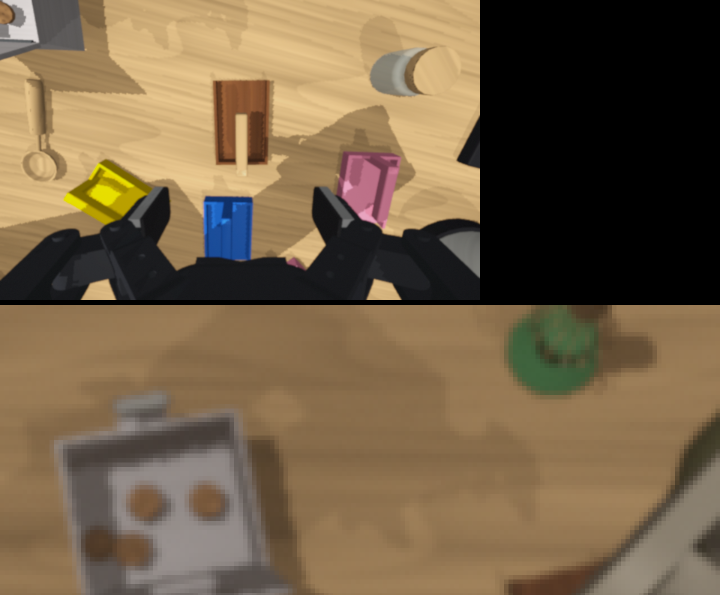

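All four cakes are in the caddy, at (145,500), (207,500), (97,545) and (132,548) in the lower crop. The tray stands empty at (242,120) in the upper one. Now I'll swing the lid.

```bash
cat >> h.py <<'E'
def lidpt(x,z): return C+R.from_euler('z',YC).apply([-.055+x,0,0])+[0,0,.075+z]
def path(th,r=.09):
    c,s=np.cos(th),np.sin(th)
    x=min(r*c-.005*s,.113*c-.005*s)-.011; z=r*s+.005*c
    return lidpt(x,z)
E
python3 - <<'E'
from h import *
q=tool(YC)[1]
a=lidpt(-.095,.08)
env.close_gripper(60)
env.movel(a+[0,0,.09],.3,q)
env.movel(a,.2,q)
f0=monitor.sense()['contact_force']
for th in np.arange(2.0,.17,-.13):
    try: st=env.movel(path(th),.12 if th<1.95 else .06,q,guard=25)
    except env.MotionError as e: print(th,e);break
    s=monitor.sense(); print(round(th,2),st,(s['contact_force']-f0).round(1))
    if st: break
print(s['clock'],s['position'])
snap('side','s6.png')
b=cv2.resize(load('s6.png')['frame'][100:280,240:440,::-1],None,fx=3,fy=3,interpolation=3); cv2.imwrite('pics/c6.png',b)
E
```

```text
2.0 False [-0.3 -0.9  0. ]
1.87 False [-0.1 -0.4 -0.1]
1.74 False [-0.1 -1.1 -0.7]
1.61 False [-1.   0.2 -0.9]
1.48 False [-0.8  1.1  0.9]
1.35 False [-0.2  0.2 -0.5]
1.22 False [-0.2 -0.8 -0.3]
1.09 False [-1.   0.1  0.2]
0.96 False [ 0.1 -0.6 -0.6]
0.83 False [ 0.3 -0.8  1.5]
0.7 False [-0.3 -0.4  0.4]
0.57 False [0.3 0.  0.8]
0.44 False [ 0.7 -0.5 -0.4]
0.31 False [ 0.1 -0.4  0.2]
0.18 False [ 0.4 -0.3 -0.3]
25.8333 [ 0.61101482 -0.00824596  0.09570818]
```

View pics/c6.png

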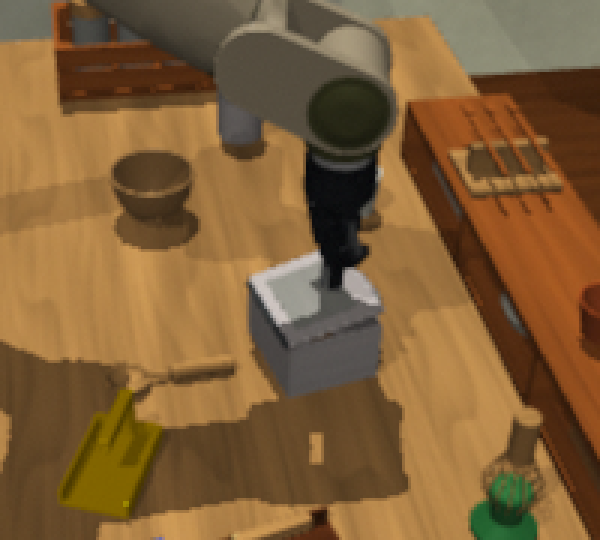

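The lid is swung down to nearly shut, with the fingertip at (330,285) on its top. Next I'll press the free edge past the catch.

Run:
```python
from h import *
q=tool(YC)[1]
env.movel(lidpt(.085,.035),.1,q); env.movel(lidpt(.100,.035),.1,q); 
f0=monitor.sense()['contact_force']
env.movel(lidpt(.100,.022),.05,q)
z=.020
while z>.003:
    st=env.movel(lidpt(.100,z),.02,q,guard=28); s=monitor.sense()
    print(round(z,4),st,(s['contact_force']-f0).round(1),s['position'][2].round(4))
    if st: break
    z-=.002
env.hold(.2)
env.movel(lidpt(.10,.06),.1,q); env.movel(lidpt(-.02,.2),.3,q); 
snap('side','s7.png'); snap('top','t7.png')
print(monitor.sense()['clock'])
b=cv2.resize(load('s7.png')['frame'][160:310,310:420,::-1],None,fx=4,fy=4,interpolation=3)[:590]; a=cv2.resize(load('t7.png')['frame'][130:230,280:360,::-1],None,fx=4,fy=4,interpolation=3)
c=np.zeros((590,765,3),np.uint8);c[:590,:440]=b;c[:400,445:765]=a;cv2.imwrite('pics/c7.png',c)
```

```text
0.02 False [-0.4 -0.1  0.6] 0.095
0.018 False [0.3 0.7 3.6] 0.0934
0.016 False [1.2 0.7 4.9] 0.0917
0.014 False [3.4 1.1 5.2] 0.0897
0.012 False [3.1 0.7 4.4] 0.0872
0.01 False [ 1.1 -1.2  1.2] 0.0844
0.008 False [-0.6 -0.6 -0.4] 0.0823
0.006 False [ 0.1 -0.   0.1] 0.0807
0.004 False [-2.5 -0.1  5.9] 0.0799
30.9333
```

View pics/c7.png

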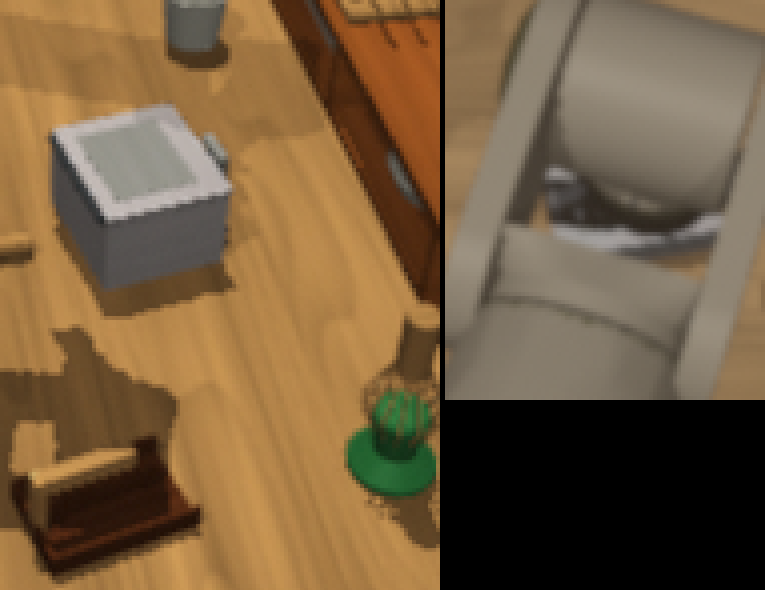

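The force built to about 6 N, dropped at the click, then met a hard stop at shut height (0.080). The picture shows the lid flush and the tray standing flat. I'll do one confirming press, then hand in.

Run:
```python
from h import *
q=tool(YC)[1]
env.movel(lidpt(.10,.03),.25,q)
print(env.movel(lidpt(.10,-.002),.03,q,guard=18),monitor.sense()['position'][2],monitor.sense()['contact_force'])
env.movel(lidpt(.10,.06),.1,q); env.movel(lidpt(-.02,.2),.3,q); env.hold(.3)
print(monitor.sense()['clock'],job.hand_in())
```

```text
True 0.07989107808969989 [-2.80899778 -0.5767438   9.55547794]
the job is handed in; nothing more can be done
34.5167 None
```

The job is handed in at 34.5 s: all four cakes are in the caddy, the lid is pressed shut past its catch, the empty tray stands flat back in its place, and I saw nothing else disturbed.

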